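Red spray nozzle back into its labelled drawer slot

ROBOT

A 6-joint arm with a two-finger parallel gripper is mounted at the origin on the work surface. World frame = base frame: x ahead of the robot, y to its left, z up, the work surface at z = 0. Lengths are in m, angles in rad, forces in N, time in s.
With the tool pointing down it reaches from about 0.275 to 0.725 m from the base axis. Payload 5.6 kg.
Tool frame: the origin (TCP) lies at the very end of the fingers, on their centre line; the grasp point (between the pads) lies 19 mm behind it; z points along the fingers, y is the direction in which the jaws open and shut (so a half turn about z gives the same grasp; the last joint's range is limited). The gripper opens to 85 mm and grips with 20 to 120 N. Pads are 22 mm wide; open, the fingers measure 114 mm over their backs; the gripper's body (76 mm by 85 mm) begins 54 mm behind the grasp point. The pads swing forward as they close: fully open they stand 13 mm farther back than shut.
Start: joints at [-0.834, 0.255, 0.108, 0, -1.424, -0.285], TCP at [0.24, -0.495, 0.231] pointing down, gripper open.
Joint ranges: [-2.95, 2.95], [-1.21, 1.97], [-1.09, 1.5], [-2.87, 1.71], [-2.94, -0.07], [-3.05, 3.05]. Speed limits (rad/s): [2.57, 2.57, 3.14, 3.14, 3.14, 3.14].

INTERFACE

Orientations are given as a rotation vector (axis times angle).
In Python, from cell import observe, optics, bot gives the robot as it stands.
- The arm moves only by the shell command python3 -m handwheel 'ROWS' [FORCE]. ROWS is JSON, one flat list of numbers, 7 for each row, row after row: the shift along the world's x, y, z each as a share of 600 mm, from -1 to 1, then the turn, a rotation vector about the world's x, y, z each as a share of pi/4 rad, from -1 to 1, then the opening, from 0 (shut) to 1 (fully open). In form: [dx, dy, dz, rx, ry, rz, hand, dx, dy, dz, rx, ry, rz, hand, ...]. A call has 1 to 10 rows; each row shifts and turns the commanded pose from where the row before left it; what a row does not reach is not made up. A row lasts 1/12 s, in which the tool goes at most 41.7 mm and 7.16 degrees, less where a joint would pass 70% of its speed; a pose out of reach is approached as far as the arm can. A call with a number of a shift or a turn outside -1 to 1 is refused whole. A call with a gripper value outside its range is refused whole. The fingers move at their own pace and stop on an object; FORCE is the grip in N (left out, the last holds). Time passes only in rows, so rows that do not move let the fingers close. It gives the time, the measured TCP pose, the force and the opening at its end, in the units of the state.
- observe(): the state, without advancing time (a new reading comes with each control period).
- optics.camera(name): name is "scene" or "top" or "wrist"; returns the picture (480x640x3 uint8, blue, green, red); there is no depth.
- optics.camera_info(name): a dict with "fovy" (degrees; the focal length in pixels is half the picture's height over the tangent of half this angle, whatever the lens; pixels are square), "cx", "cy" (the principal point, pixels), "k1" (the pictures are not rectified: a ray, as slopes to the right and down, at radius r is drawn at 1 + k1 r^2 times it, then the intrinsics apply), "xyz" and "orientation" of the camera in the world. Camera axes: x right, y down, z forward; pixel columns grow to the right and rows downward; lengths in m; the calibration is good to about 2 mm. A picture is of the moment at which its call begins: read the wrist's pose just before it. camera_info takes no time and is no camera call; for the wrist camera it gives the pose at the moment of the call.
- bot.finish_job(): hands the job in, once; it reports no verdict.
The state is a dict: "clock": time; "qpos": joint angles; "joint_velocities": joint speeds; "joint_torque": joint torques, N m; "tool_pos": TCP position; "tcp_rot": TCP orientation; "ft_force": force on the tool from outside, world axes, zero at the start; "ft_torque": the same for the moment, N m; "grip_width": finger opening in m.
Only numpy, scipy, OpenCV 4.12 (cv2) and the standard library are available. Lean on these libraries where they do the work, as an engineer would, in place of code of your own. Each camera call takes 0.05 s, during which the arm holds its last target.

TASK

Put the red spray nozzle back into its own slot, the one with the red label, in the open drawer of the crate. Set it down on the slot's floor before letting go, rather than dropping it in, and leave it standing upright. Do not disturb the two glass tumblers.

Things in the scene. Friction and masses are not known exactly. Their poses are not given: they have to be found in the camera images.
- red_nozzle: Red plastic hose nozzle standing on the table, round, 88 mm tall, about 90 g. Foot 44 mm across up to height 22; plain waist 33 mm across from height 26 to 70 (grip here); head 38 mm from 74 to 80, then a cone. Origin: centre of underside, z up its axis. An identical yellow nozzle and a black toe cap (60 mm) stand at least 100 mm away centre to centre; places may be swapped.
- red_slot: Fixed square open-topped slot, 68 mm inside, red floor, flat red label on its robot-side ledge. One of 3 in a row, 88 mm apart, any order (others yellow, black), in a crate's open drawer, walls to 44 mm above table. Origin: centre of underside, 12 mm above table; inner floor 4 mm, rim 32 mm above origin; z up, y along row, x into the crate, whose closed part (110 mm high) starts at x = 90 mm.
- tumbler_a: Clear glass tumbler, empty and upright on the table right of the crate, 72 mm across the rim, 95 mm tall. Origin: centre of its underside. To be left alone.
- tumbler_b: The second clear glass tumbler, alike, left of the drawer. Origin: centre of its underside. To be left alone.
Not all that is in view belongs to the job. What is meant by the red_nozzle is not green or turquoise, and is the smaller of those in its own colour.

How it is judged:
By the outcome, as a careful person would: the job done as asked, in the order asked, and still so for the second after the job is handed in, with the robot touching nothing.
It also fails if it takes over 35 s, if anything falls off the work surface, if the arm or the gripper's body presses on something with over 40 N, if the wrist force passes 120 N, or if a joint passes its speed limit or range.

## Working session

There is one attempt and no reset: what is moved stays moved. The work goes in short steps, Python scripts to look and compute and a shell command to move; the robot and the scene stay as the last step left them, time stands still between calls to the robot, and variables do not carry over. Pictures are saved under pics/ and viewed, and the job is handed in when it is done.

```bash
ls; mkdir -p pics; python3 - <<'E'
from cell import observe, optics, bot
import cv2
print(observe())
for n in ("scene","top","wrist"):
    i=optics.camera_info(n); print(n,i)
    cv2.imwrite(f"pics/{n}0.png",optics.camera(n))
E
```

```text
pics
{'clock': 0.0, 'qpos': array([-8.34369140e-01,  2.55751255e-01,  1.07007285e-01, -5.00279553e-04,
       -1.42390683e+00, -2.84613522e-01]), 'joint_velocities': array([-7.23997585e-04,  7.70356780e-05,  1.31494326e-03,  1.71243050e-03,
       -6.11123644e-04, -9.01322046e-04]), 'joint_torque': array([ 1.97992602e-03, -3.86633956e+01,  2.37946737e+01,  5.36508277e+00,
       -6.03893553e-03,  7.42286829e-05]), 'tool_pos': array([ 0.23997714, -0.49432848,  0.23039075]), 'tcp_rot': array([ 7.03466758e-01, -3.06133136e+00, -2.92092421e-03]), 'ft_force': array([0.25785177, 0.41718625, 0.47948106]), 'ft_torque': array([-0.00533528,  0.02818254,  0.00283545]), 'grip_width': 0.0855175257739924}
scene {'fovy': 56.461111624577825, 'cx': 327.2796348895063, 'cy': 233.6038093326245, 'k1': -0.05018985455775662, 'xyz': array([1.08511963, 0.06665254, 0.87779126]), 'orientation': array([-1.7898904 , -1.97366218,  0.63994397])}
top {'fovy': 43.54683443832023, 'cx': 322.5796129321563, 'cy': 246.9997379417552, 'k1': -0.12018313199021502, 'xyz': array([ 0.27613106, -0.00528643,  1.65876335]), 'orientation': array([-2.18254469,  2.13892712, -0.14009188])}
wrist {'fovy': 71.39759990141023, 'cx': 318.51911525908207, 'cy': 241.57446291396644, 'k1': -0.06037552504388423, 'xyz': array([ 0.16853281, -0.52890425,  0.37342675]), 'orientation': array([1.56667138, 2.49825055, 0.40063576])}
```

View pics/scene0.png

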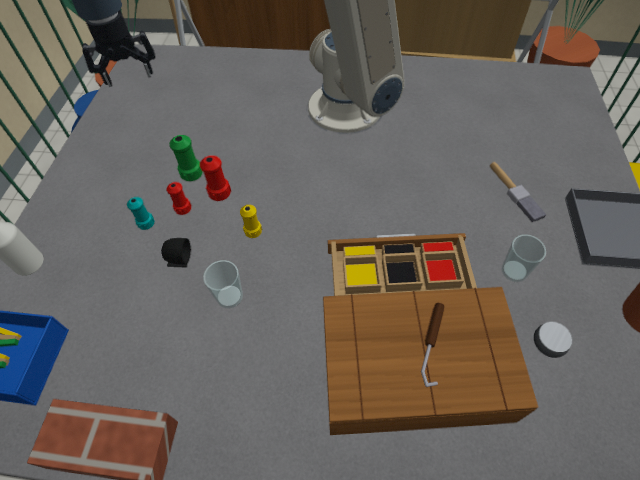

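View pics/top0.png

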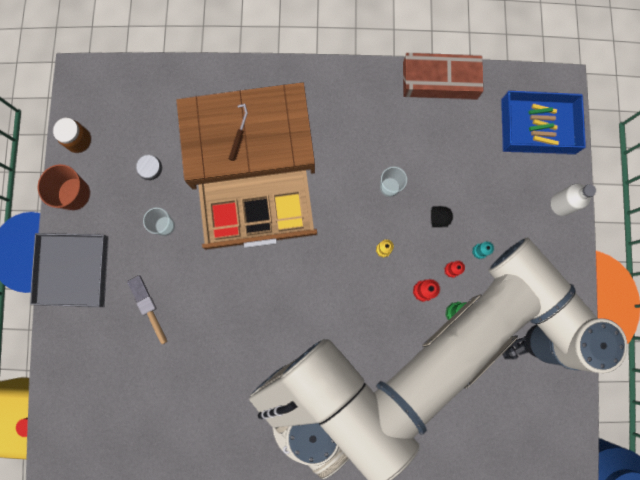

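View pics/wrist0.png

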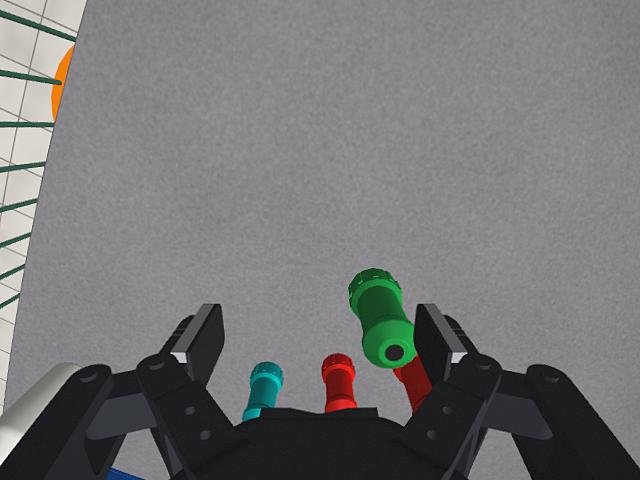

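The task's nozzle is the smaller red one, at scene (178,197) and top (455,268). The red slot is at scene (440,268) and top (225,219). Tumblers are at top (157,221) and (393,180).

```bash
cat > h.py <<'E'
import numpy as np, cv2
from scipy.spatial.transform import Rotation as R
from cell import observe, optics
def K(i):
    f=240/np.tan(np.radians(i['fovy']/2)); return f
def rays(i,px):
    px=np.atleast_2d(np.asarray(px,float)); f=K(i)
    d=(px-[i['cx'],i['cy']])/f; u=d.copy()
    for _ in range(30): u=d/(1+i['k1']*(u**2).sum(1,keepdims=True))
    return R.from_rotvec(i['orientation']).apply(np.c_[u,np.ones(len(u))])
def plane(i,px,z):
    r=rays(i,px); o=i['xyz']; return o+r*((z-o[2])/r[:,2:3])
def proj(i,p):
    c=R.from_rotvec(i['orientation']).inv().apply(np.atleast_2d(p)-i['xyz']); u=c[:,:2]/c[:,2:]
    return u*(1+i['k1']*(u**2).sum(1,keepdims=True))*K(i)+[i['cx'],i['cy']]
def tri(i1,p1,i2,p2):
    a=rays(i1,p1)[0];b=rays(i2,p2)[0]
    s=np.linalg.lstsq(np.c_[a,-b],i2['xyz']-i1['xyz'],rcond=None)[0]
    A=i1['xyz']+a*s[0];B=i2['xyz']+b*s[1]; return (A+B)/2,np.linalg.norm(A-B)
def red(im,lo=(0,120,60)):
    h=cv2.cvtColor(im,cv2.COLOR_BGR2HSV)
    return cv2.inRange(h,lo,(6,255,255))|cv2.inRange(h,(174,)+tuple(lo[1:]),(180,255,255))
E
python3 - <<'E'
from h import *
for n in("scene","top"):
    im=cv2.imread(f"pics/{n}0.png"); i=optics.camera_info(n); m=red(im)
    c,_=cv2.findContours(m,0,2)
    for q in c:
        if cv2.contourArea(q)<60: continue
        x,y,w,h=cv2.boundingRect(q); r=cv2.minAreaRect(q)
        print(n,(x,y,w,h),cv2.contourArea(q),[np.round(v,1) for v in r])
        cen=r[0]
        print('  z=.016',plane(i,cen,.016)[0].round(4),' z=.044',plane(i,cen,.044)[0].round(4),'box16',plane(i,cv2.boxPoints(r),.016)[:,:2].round(3).tolist())
im=cv2.imread("pics/top0.png")
cv2.imwrite("pics/t1.png",cv2.resize(im[210:330,380:540],None,fx=5,fy=5,interpolation=2))
cv2.imwrite("pics/t2.png",cv2.resize(im[150:270,140:340],None,fx=4,fy=4,interpolation=2))
im=cv2.imread("pics/scene0.png")
cv2.imwrite("pics/s1.png",cv2.resize(im[120:290,110:290],None,fx=3.5,fy=3.5,interpolation=2)[:600])
E
```

```text
scene (426, 260, 30, 21) 484.5 [array([440.6, 269.7]), array([20.3, 28.2]), np.float64(86.4)]
  z=.016 [0.5532 0.2572 0.016 ]  z=.044 [0.5705 0.251  0.044 ] box16 [[0.532, 0.225], [0.521, 0.289], [0.574, 0.289], [0.584, 0.227]]
scene (423, 242, 31, 10) 208.5 [array([438. , 246.2]), array([ 8.5, 29.8]), np.float64(87.1)]
  z=.016 [0.4901 0.2539 0.016 ]  z=.044 [0.5095 0.2478 0.044 ] box16 [[0.483, 0.219], [0.473, 0.289], [0.497, 0.288], [0.507, 0.22]]
scene (167, 182, 24, 33) 447.0 [array([178.6, 197.6]), array([33.9, 17.2]), np.float64(69.8)]
  z=.016 [ 0.4022 -0.3916  0.016 ]  z=.044 [ 0.4244 -0.3767  0.044 ] box16 [[0.363, -0.441], [0.339, -0.405], [0.44, -0.344], [0.462, -0.379]]
scene (200, 156, 31, 45) 834.0 [array([214.6, 177.6]), array([45.9, 22.8]), np.float64(71.6)]
  z=.016 [ 0.3273 -0.3167  0.016 ]  z=.044 [ 0.3519 -0.3042  0.044 ] box16 [[0.266, -0.383], [0.235, -0.33], [0.384, -0.255], [0.412, -0.304]]
top (16, 419, 12, 18) 144.0 [array([ 21.5, 427.5]), array([17., 11.]), np.float64(90.0)]
  z=.016 [-0.0407  0.8089  0.016 ]  z=.044 [-0.0353  0.795   0.044 ] box16 [[-0.01
[... 1205 characters left out ...]
.46]]
top (412, 85, 26, 12) 67.5 [array([424.5,  90.5]), array([25., 11.]), np.float64(-0.0)]
  z=.016 [ 0.9406 -0.2989  0.016 ]  z=.044 [ 0.9292 -0.2939  0.044 ] box16 [[0.923, -0.262], [0.956, -0.263], [0.959, -0.336], [0.925, -0.335]]
top (452, 62, 31, 20) 472.0 [array([467. ,  71.5]), array([19., 30.]), np.float64(90.0)]
  z=.016 [ 1.004  -0.4249  0.016 ]  z=.044 [ 0.9916 -0.4178  0.044 ] box16 [[1.032, -0.381], [1.036, -0.471], [0.976, -0.469], [0.973, -0.38]]
top (404, 60, 43, 21) 626.5 [array([425.,  70.]), array([42.4, 19.4]), np.float64(2.0)]
  z=.016 [ 1.0037 -0.3011  0.016 ]  z=.044 [ 0.9913 -0.2961  0.044 ] box16 [[0.974, -0.238], [1.034, -0.24], [1.034, -0.365], [0.974, -0.362]]
```

View pics/t1.png

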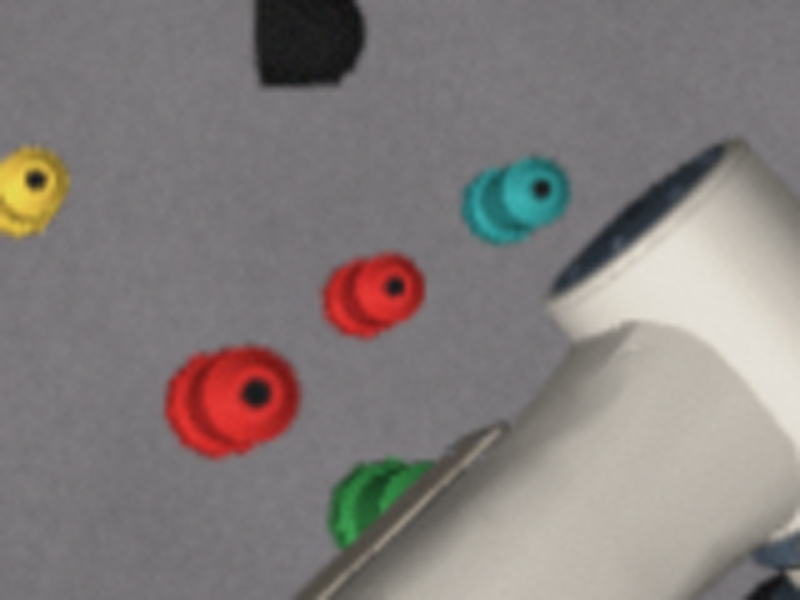

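View pics/t2.png

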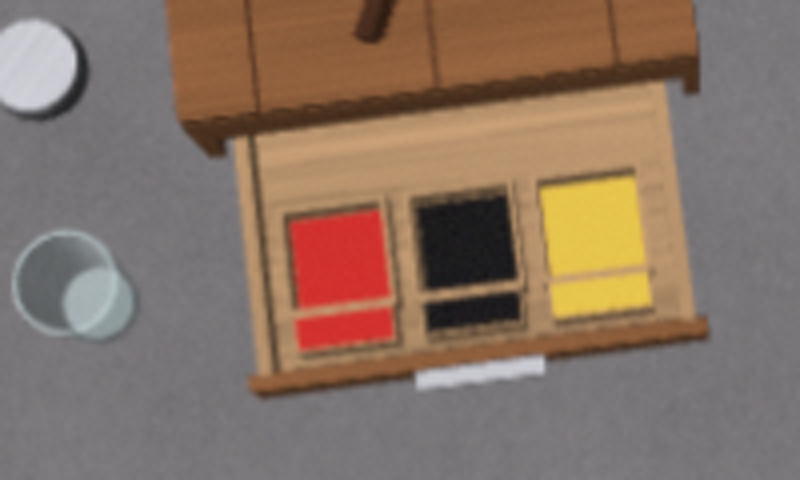

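View pics/s1.png

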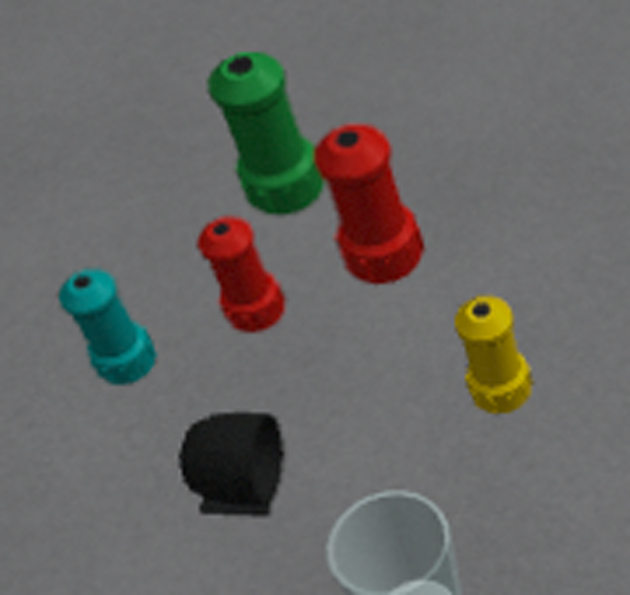

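```bash
python3 - <<'E'
from h import *
t=optics.camera_info('top');s=optics.camera_info('scene')
T=lambda x,y:[380+(x+.5)/5-.5,210+(y+.5)/5-.5]
S=lambda x,y:[110+(x+.5)/3.5-.5,120+(y+.5)/3.5-.5]
for n,a,b in(('red',(395,287),(221,230)),('bigred',(257,394),(348,139)),('turq',(541,189),(83,283)),('yel',(36,179),(481,310))):
    p,e=tri(t,T(*a),s,S(*b)); print(n,p.round(4),e.round(4), 'top@88',plane(t,T(*a),.088)[0].round(4),'sc@88',plane(s,S(*b),.088)[0].round(4))
print('green sc',plane(s,S(241,64),.13)[0])
print('black base', plane(s,[S(202,512),S(268,514)],0), plane(t,T(300,40),.04))
# slot: top floor label + walls
Q=lambda x,y:[140+(x+.5)/4-.5,150+(y+.5)/4-.5]
# label/ledge corners at z=.044 top
print('drawer left/right front outer z.044',plane(t,[Q(252,380),Q(706,322)],.044).round(4))
print('red,black,yellow floor back edge ends', plane(t,[Q(288,213),Q(380,207),Q(414,199),Q(508,191),Q(540,182),Q(633,173)],.016).round(4))
print('robot-side rim strip top (z.044) ends', plane(t,[Q(293,318),Q(395,304),Q(423,299),Q(520,287),Q(547,281),Q(649,268)],.044).round(4))
print('crate front edge z.11',plane(t,[Q(183,122),Q(695,60)],.11).round(4))
for n,a,z in(('tumA rim',(66,281-0),.095),):pass
print('tumA rim',plane(t,Q(66,281),.095).round(3),'base',plane(t,Q(98,304),0).round(3))
print('tumB top rim',plane(t,[394,179],.095).round(3))
# scene red floor corners
im=cv2.imread('pics/scene0.png')
cv2.imwrite('pics/s2.png',cv2.resize(im[220:310,320:480],None,fx=5,fy=5,interpolation=2))
E
```

```text
red [ 0.4251 -0.3754  0.0903] 0.0036 top@88 [ 0.4247 -0.3742  0.088 ] sc@88 [ 0.4234 -0.3786  0.088 ]
bigred [ 0.3652 -0.2952  0.1232] 0.0029 top@88 [ 0.3669 -0.3004  0.088 ] sc@88 [ 0.3318 -0.3137  0.088 ]
turq [ 0.4788 -0.4542  0.0906] 0.0029 top@88 [ 0.4786 -0.4536  0.088 ] sc@88 [ 0.4771 -0.4576  0.088 ]
yel [ 0.4783 -0.1843  0.0916] 0.0036 top@88 [ 0.4783 -0.1829  0.088 ] sc@88 [ 0.4757 -0.1872  0.088 ]
green sc [ 0.30618807 -0.38819996  0.13      ]
black base [[ 5.92759915e-01 -3.65849600e-01  1.11022302e-16]
 [ 5.89965294e-01 -3.21305163e-01  0.00000000e+00]] [[ 0.56456753 -0.33369726  0.04      ]]
drawer left/right front outer z.044 [[0.4758 0.3125 0.044 ]
 [0.5218 0.0048 0.044 ]]
red,black,yellow floor back edge ends [[0.5971 0.2981 0.016 ]
 [0.6025 0.2338 0.016 ]
 [0.6086 0.2103 0.016 ]
 [0.6156 0.1448 0.016 ]
 [0.6224 0.1227 0.016 ]
 [0.6301 0.0581 0.016 ]]
robot-side rim strip top (z.044) ends [[0.5189 0.2863 0.044 ]
 [0.5299 0.2168 0.044 ]
 [0.5338 0.1978 0.044 ]
 [0.5433 0.1319 0.044 ]
 [0.5479 0.1137 0.044 ]
 [0.5582 0.0444 0.044 ]]
crate front edge z.11 [[0.6389 0.3537 0.11  ]
 [0.6871 0.0154 0.11  ]]
tumA rim [[0.533 0.43  0.095]] base [[0.533 0.433 0.   ]]
tumB top rim [[ 0.657 -0.201  0.095]]
```

View pics/s2.png

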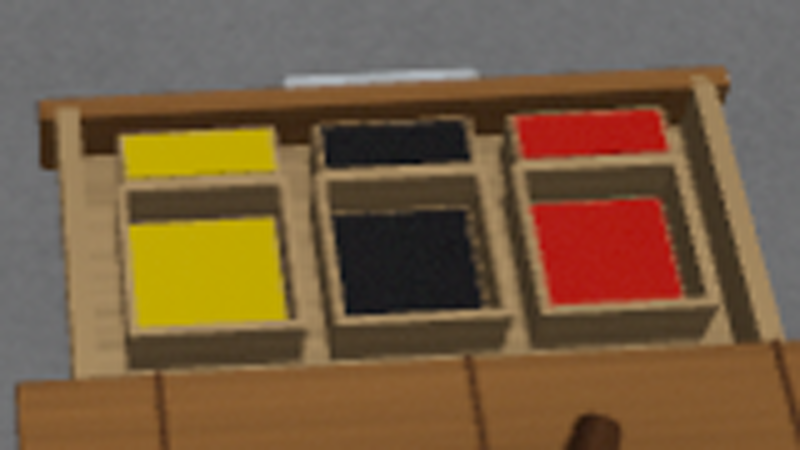

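```bash
python3 -m handwheel '[0.044,0.028,0,0,0,-0.13,1, 0.044,0.028,0,0,0,-0.13,1, 0.044,0.028,0,0,0,-0.13,1, 0.044,0.028,0,0,0,-0.13,1, 0.044,0.028,0,0,0,-0.13,1, 0.044,0.028,0,0,0,-0.13,1, 0.044,0.028,0,0,0,-0.13,1, 0,0,0,0,0,0,1, 0,0,0,0,0,0,1]' 40
python3 - <<'E'
from h import *
im=optics.camera_info('wrist');cv2.imwrite('pics/w1.png',optics.camera('wrist'))
cv2.imwrite('pics/top1.png',optics.camera('top'))
cv2.imwrite('pics/sc1.png',optics.camera('scene'))
o=observe(); print(o['tool_pos'],o['qpos'],R.from_rotvec(o['tcp_rot']).as_matrix().round(3), im)
s=optics.camera_info('scene')
Q=lambda x,y:[320+(x+.5)/5-.5,220+(y+.5)/5-.5]
c=plane(s,[Q(530,204),Q(660,198),Q(684,294)],.016); print(c.round(4))
E
```

```text
clock: 0.9
tool_pos: [0.4259, -0.3761, 0.2305]
tcp_rot: [-0.407, -3.114, -0.001]
ft_force: [-0.1, 0.1, 0.1]
grip_width: 0.0857
[ 0.42428217 -0.37757061  0.23121662] [-4.51809722e-01  2.91201126e-01  1.56862440e-01  1.26459707e-04
 -1.43682145e+00 -1.38174574e+00] [[-0.966  0.26  -0.   ]
 [ 0.26   0.966  0.   ]
 [ 0.    -0.    -1.   ]] {'fovy': 71.39759990141023, 'cx': 318.51911525908207, 'cy': 241.57446291396644, 'k1': -0.06037552504388423, 'xyz': array([ 0.34923837, -0.35542531,  0.37357989]), 'orientation': array([2.28447622, 1.75414026, 0.28066555])}
[[0.5316 0.2244 0.016 ]
 [0.523  0.2834 0.016 ]
 [0.5724 0.2911 0.016 ]]
```

View pics/w1.png

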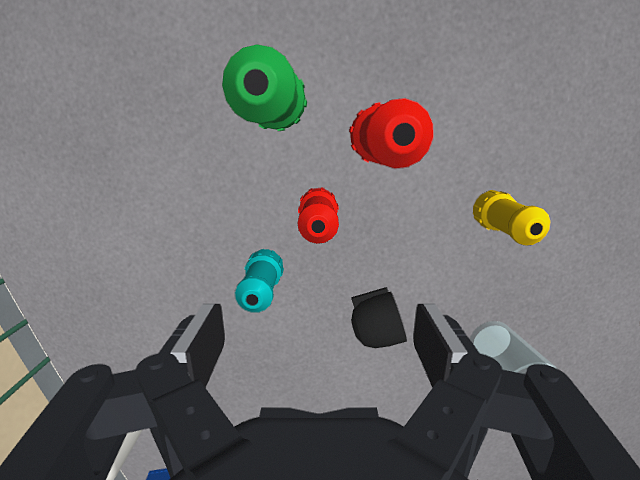

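View pics/sc1.png

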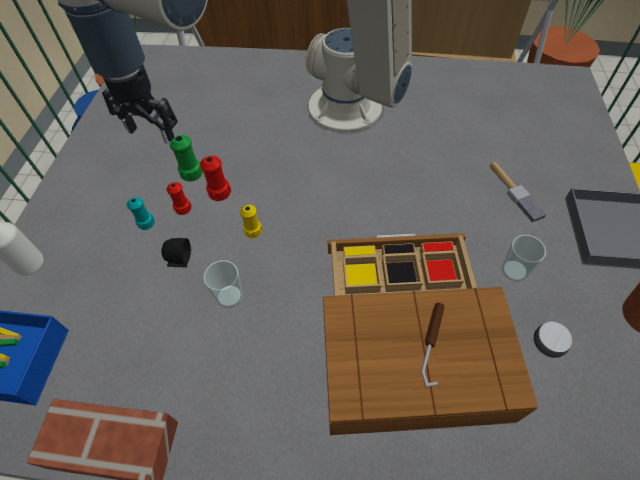

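```bash
python3 - <<'E'
from h import *
w=optics.camera_info('wrist');t=optics.camera_info('top');s=optics.camera_info('scene')
print(w['xyz'])
print('red hole',plane(w,[318,227],.088),'bigred',plane(w,[403.5,134.5],.123),'turq',plane(w,[252,299.5],.088),'yel',plane(w,[536,229],.088))
im=cv2.imread('pics/w1.png');m=red(im)
h=cv2.inRange(im,(0,0,0),(70,70,70))
x0,y0=300,205
c,_=cv2.findContours(h[y0:245,x0:340],0,2)
q=max(c,key=cv2.contourArea);M=cv2.moments(q);p=[x0+M['m10']/M['m00'],y0+M['m01']/M['m00']];print(p,plane(w,p,.088))
print(proj(s,observe()['tool_pos']))
E
```

```text
[ 0.34754108 -0.35656981  0.37417688]
red hole [[ 0.42452725 -0.37733214  0.088     ]] bigred [[ 0.36416637 -0.29697452  0.123     ]] turq [[ 0.47757505 -0.45725774  0.088     ]] yel [[ 0.47809638 -0.18500087  0.088     ]]
[317.75975975975973, 226.23573573573574] [[ 0.42379193 -0.37735437  0.088     ]]
[[153.65210566 140.76101671]]
```

```bash
python3 -m handwheel '[0,0,-0.05,0,0,0,1, 0,0,-0.06,0,0,0,1, 0,0,-0.06,0,0,0,1, 0,0,-0.05,0,0,0,1, 0,0,-0.04,0,0,0,1, 0,0,-0.04,0,0,0,1, 0,0,-0.03,0,0,0,1, 0,0,0,0,0,0,1, 0,0,0,0,0,0,1]' 40
python3 - <<'E'
from h import *
cv2.imwrite('pics/w2.png',optics.camera('wrist'))
cv2.imwrite('pics/sc2.png',cv2.resize(optics.camera('scene')[100:270,90:310],None,fx=3.5,fy=3.5))
o=observe(); print(o['tool_pos'],o['ft_force'])
E
```

```text
clock: 1.8
tool_pos: [0.4238, -0.3777, 0.0331]
tcp_rot: [-0.413, -3.113, -0.0]
ft_force: [0.1, -0.4, 0.7]
grip_width: 0.0855
[ 0.42547026 -0.37829358  0.03497226] [-0.30378651  0.59187035 -0.09582711]
```

View pics/w2.png

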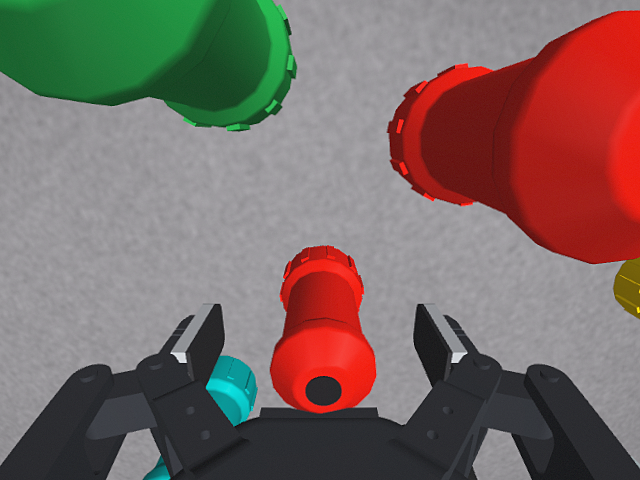

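View pics/sc2.png

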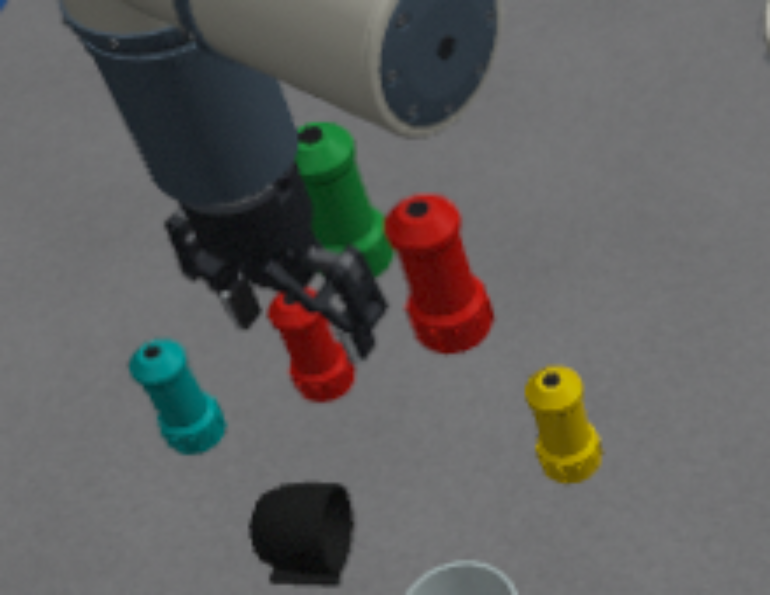

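The small red nozzle stands centred between the open fingers, with its hole at wrist (323,390) and the finger midline at about 318. I'll check this numerically while closing gently.

```bash
python3 - <<'E'
from h import *
w=optics.camera_info('wrist');print(plane(w,[323,390],.088),observe()['tool_pos'])
E
python3 -m handwheel '[0,0,0,0,0,0,0.6, 0,0,0,0,0,0,0.3, 0,0,0,0,0,0,0, 0,0,0,0,0,0,0, 0,0,0,0,0,0,0, 0,0,0,0,0,0,0, 0,0,0,0,0,0,0, 0,0,0,0,0,0,0]' 40
python3 - <<'E'
from h import *
cv2.imwrite('pics/w3.png',optics.camera('wrist'))
print(observe()['grip_width'])
E
```

```text
[[ 0.42803023 -0.3769242   0.088     ]] [ 0.42547026 -0.37829358  0.03497226]
clock: 2.57
tool_pos: [0.4254, -0.3773, 0.0339]
tcp_rot: [0.411, 3.114, -0.001]
ft_force: [0.9, 2.5, 6.2]
grip_width: 0.0334
0.03350107614604676
```

View pics/w3.png

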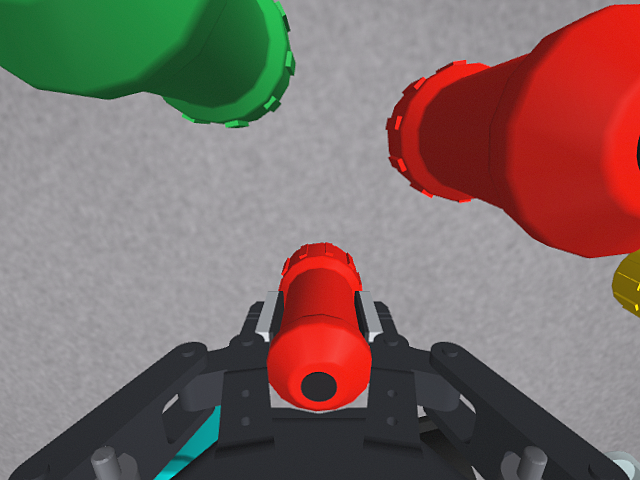

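```bash
python3 -m handwheel '[0,0,0.02,0,0,0,0, 0,0,0.05,0,0,0,0, 0,0,0.06,0,0,0,0, 0,0,0.06,0,0,0,0, 0,0,0.06,0,0,0,0, 0,0,0.05,0,0,0,0, 0,0,0,0,0,0,0]'
python3 -c "
from h import *
print(observe()['grip_width']);cv2.imwrite('pics/sc3.png',optics.camera('scene'))"
```

```text
clock: 3.2
tool_pos: [0.427, -0.3794, 0.2203]
tcp_rot: [0.41, 3.105, -0.01]
ft_force: [1.0, -0.4, -0.1]
grip_width: 0.0331
0.03313450574369206
```

View pics/sc3.png

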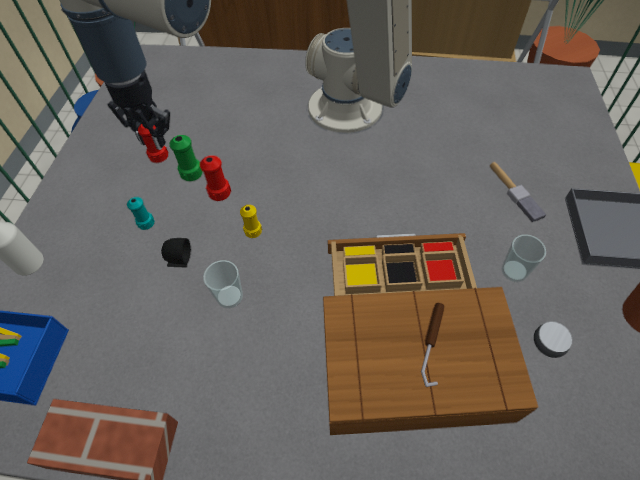

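The scene view shows the nozzle hanging upright in the gripper at (155,145), with everything else undisturbed. Next I'll carry it over the drawer.

```bash
python3 -m handwheel '[0.006,0.025,0,0,0,0,0, 0.012,0.05,0,0,0,0,0, 0.012,0.053,0,0,0,0,0, 0.012,0.053,0,0,0,0,0, 0.012,0.053,0,0,0,0,0, 0.012,0.053,0,0,0,0,0, 0.012,0.053,0,0,0,0,0, 0.012,0.053,0,0,0,0,0, 0.012,0.053,0,0,0,0,0, 0.012,0.053,0,0,0,0,0]'
python3 -m handwheel '[0.012,0.053,0,0,0,0.1,0, 0.012,0.053,0,0,0,0.1,0, 0.012,0.053,0,0,0,0.1,0, 0.012,0.053,0,0,0,0.1,0, 0.012,0.053,0,0,0,0.12,0, 0.012,0.053,0,0,0,0,0, 0.012,0.053,0,0,0,0,0, 0.012,0.053,0,0,0,0,0, 0.012,0.053,0,0,0,0,0, 0.008,0.035,0,0,0,0,0]'
python3 -m handwheel '[0.004,0.03,0,0,0,0,0, 0.002,0.01,0,0,0,0,0, 0,0,0,0,0,0,0, 0,0,0,0,0,0,0]'
python3 - <<'E'
from h import *
print(optics.camera_info('wrist'))
cv2.imwrite('pics/w4.png',optics.camera('wrist'))
cv2.imwrite('pics/sc4.png',optics.camera('scene'))
o=observe();print(o['tool_pos'],R.from_rotvec(o['tcp_rot']).as_matrix().round(3),o['grip_width'],o['qpos'])
E
```

```text
clock: 4.08
tool_pos: [0.4926, -0.0761, 0.2117]
tcp_rot: [-0.412, -3.112, 0.0]
ft_force: [0.6, -0.8, -0.5]
grip_width: 0.0334
clock: 4.92
tool_pos: [0.5624, 0.2319, 0.2108]
tcp_rot: [0.23, -3.13, 0.001]
ft_force: [0.8, -0.7, -1.2]
grip_width: 0.0333
clock: 5.25
tool_pos: [0.5661, 0.2529, 0.2121]
tcp_rot: [0.228, -3.131, 0.002]
ft_force: [-0.6, 0.3, -1.1]
grip_width: 0.0332
{'fovy': 71.39759990141023, 'cx': 318.51911525908207, 'cy': 241.57446291396644, 'k1': -0.06037552504388423, 'xyz': array([0.48767268, 0.241942  , 0.35514516]), 'orientation': array([1.90714933, 2.20553891, 0.34955795])}
[0.56634068 0.25231863 0.213027  ] [[-0.99  -0.144 -0.001]
 [-0.144  0.99  -0.   ]
 [ 0.001 -0.    -1.   ]] 0.03336432026709615 [ 6.70800931e-01  4.01304032e-01  2.70180599e-01 -6.12454759e-06
 -1.44045078e+00 -2.09698708e+00]
```

View pics/w4.png

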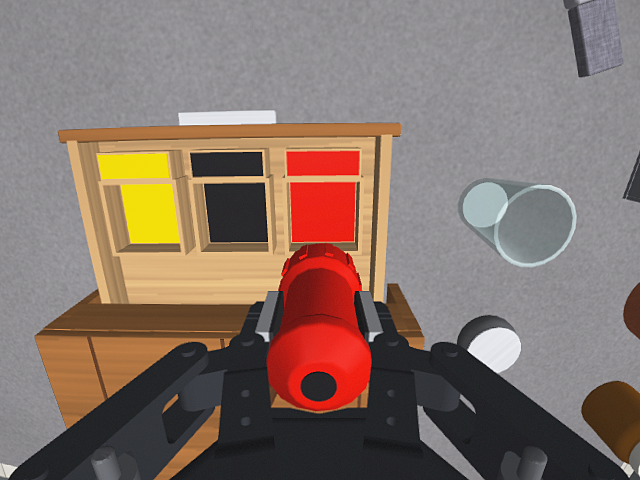

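View pics/sc4.png

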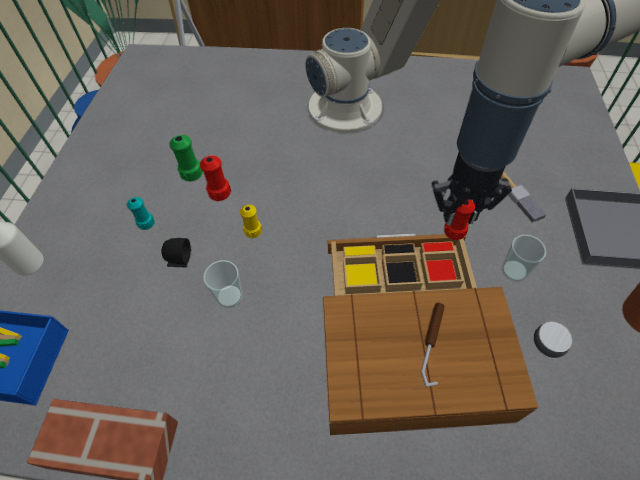

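The held nozzle's foot is at wrist (320,250), and the red slot's floor is visible at (322,212). I'll zoom in to measure the slot.

```bash
python3 - <<'E'
from h import *
im=cv2.imread('pics/w4.png')
cv2.imwrite('pics/w4z.png',cv2.resize(im[135:265,270:400],None,fx=4.5,fy=4.5,interpolation=2))
m=red(im); c,_=cv2.findContours(m[:248],0,2)
w=optics.camera_info('wrist')
for q in c:
    if cv2.contourArea(q)>500: print(cv2.boundingRect(q),cv2.minAreaRect(q))
E
```

```text
(290, 182, 66, 60) ((322.4999694824219, 211.49998474121094), (64.99998474121094, 58.99999237060547), -0.0)
(286, 151, 74, 25) ((322.5, 163.0), (24.0, 73.0), 90.0)
```

View pics/w4z.png

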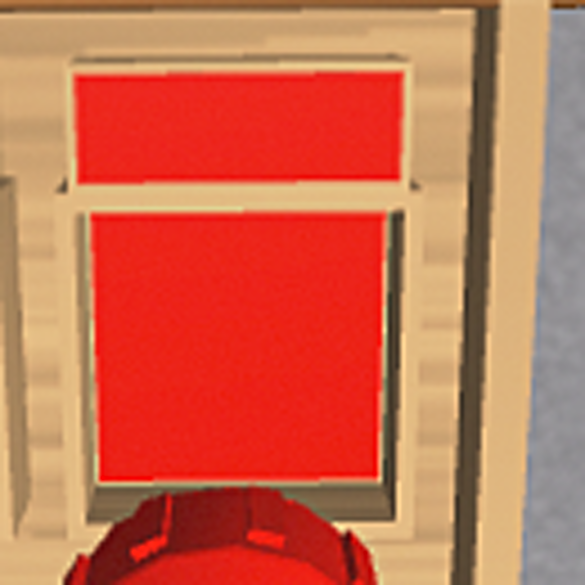

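```bash
python3 - <<'E'
from h import *
w=optics.camera_info('wrist');print(w['xyz'],observe()['tool_pos'])
Q=lambda x,y:[270+(x+.5)/4.5-.5,135+(y+.5)/4.5-.5]
rim=plane(w,[Q(78,212),Q(404,210),Q(392,522),Q(88,520)],.044)[:,:2]
print('rim',rim.round(4).tolist(),'c',rim.mean(0).round(4))
fl=plane(w,[Q(99,483),Q(380,481)],.016)[:,:2]; print('floor far',fl.round(4).tolist())
v=fl[0]-fl[1];print(np.linalg.norm(v),np.degrees(np.arctan2(-v[0],v[1])), np.degrees(np.arctan2(v[1],v[0])))
m=fl.mean(0);y=v/np.linalg.norm(v)
for x in (np.array([y[1],-y[0]]),np.array([-y[1],y[0]])):
    if x[0]>0: print('c from floor',m-.034*x, 'yaw',np.degrees(np.arctan2(x[1],x[0])))
# held nozzle hole & foot
print('hole', plane(w,[318,386],observe()['tool_pos'][2]+.055))
e=rim[1]-rim[0];print([np.linalg.norm(rim[k]-rim[k-1]).round(4) for k in range(4)])
E
```

```text
[0.48774176 0.24131139 0.35601205] [0.56634068 0.25231863 0.213027  ]
rim [[0.5348, 0.2187], [0.5247, 0.2853], [0.5925, 0.295], [0.6016, 0.2286]] c [0.5634 0.2569]
floor far [[0.6021, 0.229], [0.5921, 0.2952]]
0.06691930051348344 -171.34312084388165 -81.34312084388166
c from floor [0.5635005  0.25696581] yaw 8.656879156118345
hole [[0.56537888 0.25245228 0.268027  ]]
[np.float64(0.0675), np.float64(0.0674), np.float64(0.0685), np.float64(0.067)]
```

```bash
python3 -m handwheel '[-0.005,0.007,-0.02,0,0,0,0, 0,0,-0.04,0,0,0,0, 0,0,-0.04,0,0,0,0, 0,0,-0.03,0,0,0,0, 0,0,0,0,0,0,0]'
python3 - <<'E'
from h import *
cv2.imwrite('pics/w5.png',optics.camera('wrist'))
cv2.imwrite('pics/sc5.png',cv2.resize(optics.camera('scene')[160:310,320:560],None,fx=3.3,fy=3.3))
E
```

```text
clock: 5.77
tool_pos: [0.5611, 0.2554, 0.1311]
tcp_rot: [0.225, -3.126, 0.005]
ft_force: [-0.4, 0.1, -1.9]
grip_width: 0.0333
```

View pics/w5.png

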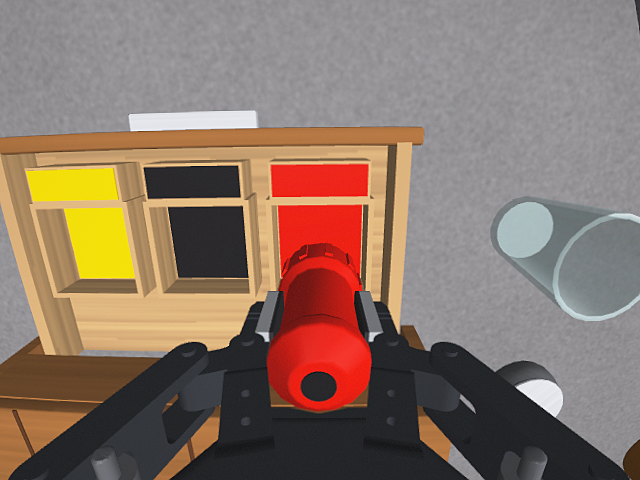

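View pics/sc5.png

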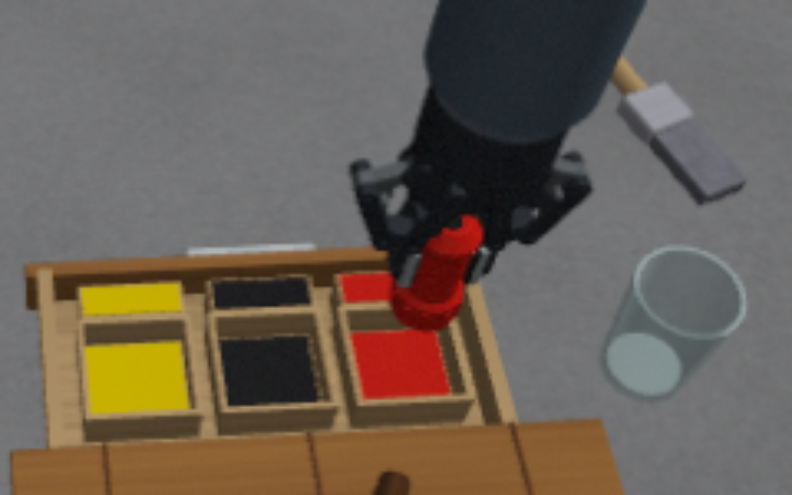

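The nozzle hangs over the red slot at wrist (320,260), with the tumbler clear to the right at (590,260). I'll lower it to just above the floor.

```bash
python3 -m handwheel '[0,0,-0.02,0,0,0,0, 0,0,-0.03,0,0,0,0, 0,0,-0.03,0,0,0,0, 0,0,-0.02,0,0,0,0, 0,0,-0.015,0,0,0,0, 0,0,0,0,0,0,0, 0,0,0,0,0,0,0]'
python3 - <<'E'
from h import *
w=optics.camera_info('wrist')
cv2.imwrite('pics/w6.png',optics.camera('wrist'))
cv2.imwrite('pics/sc6.png',cv2.resize(optics.camera('scene')[160:310,320:560],None,fx=3.3,fy=3.3))
E
```

```text
clock: 6.45
tool_pos: [0.5643, 0.2577, 0.0675]
tcp_rot: [-0.228, 3.132, 0.001]
ft_force: [0.5, 0.4, -1.2]
grip_width: 0.0332
```

View pics/w6.png

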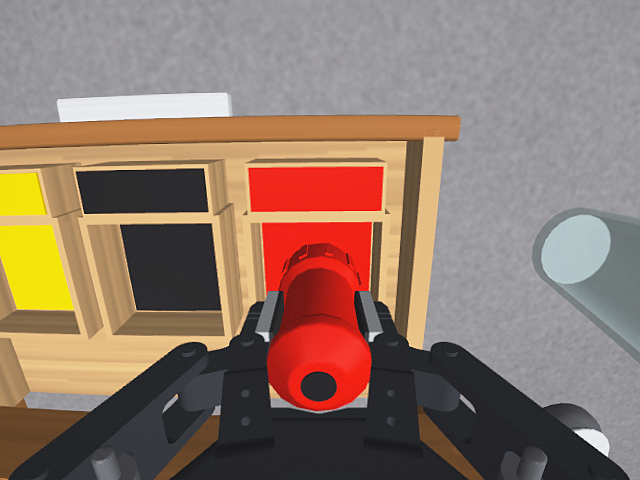

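View pics/sc6.png

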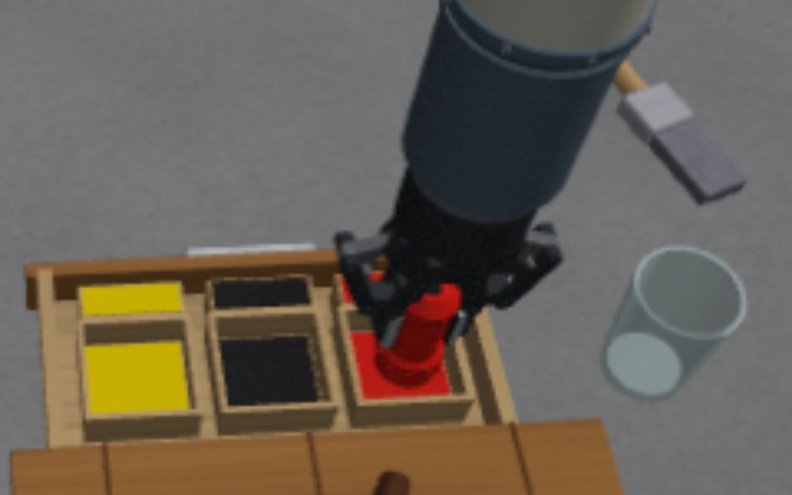

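The foot is inside the slot walls and centred over the floor at wrist (320,255). I'll lower it slowly until it makes contact.

```bash
python3 -m handwheel '[0,0,-0.006,0,0,0,0, 0,0,-0.006,0,0,0,0, 0,0,-0.006,0,0,0,0, 0,0,-0.006,0,0,0,0, 0,0,0,0,0,0,0, 0,0,0,0,0,0,0]'
python3 -m handwheel '[0,0,-0.002,0,0,0,0, 0,0,0,0,0,0,0, 0,0,0,0,0,0,0]'
python3 -m handwheel '[0,0,-0.002,0,0,0,0, 0,0,0,0,0,0,0, 0,0,0,0,0,0,0]'
```

```text
clock: 7.05
tool_pos: [0.5633, 0.2574, 0.0515]
tcp_rot: [0.228, -3.133, 0.001]
ft_force: [0.4, 0.3, -0.2]
grip_width: 0.0336
clock: 7.3
tool_pos: [0.5636, 0.2576, 0.0507]
tcp_rot: [-0.228, 3.133, 0.0]
ft_force: [-0.4, -0.3, -0.1]
grip_width: 0.0332
clock: 7.55
tool_pos: [0.5639, 0.2578, 0.05]
tcp_rot: [-0.229, 3.132, 0.001]
ft_force: [-0.0, -0.2, 1.9]
grip_width: 0.033
```

Contact is starting, so one or two more small steps to confirm it.

```bash
python3 -m handwheel '[0,0,-0.001,0,0,0,0, 0,0,0,0,0,0,0, 0,0,0,0,0,0,0]'
python3 -m handwheel '[0,0,-0.001,0,0,0,0, 0,0,0,0,0,0,0, 0,0,0,0,0,0,0]'
python3 - <<'E'
from h import *
cv2.imwrite('pics/w7.png',optics.camera('wrist'))
E
```

```text
clock: 7.8
tool_pos: [0.5642, 0.2579, 0.0499]
tcp_rot: [-0.229, 3.131, 0.001]
ft_force: [-1.2, 0.1, 4.9]
grip_width: 0.0332
clock: 8.05
tool_pos: [0.5644, 0.2579, 0.0499]
tcp_rot: [-0.229, 3.131, 0.001]
ft_force: [-1.3, -0.6, 7.4]
grip_width: 0.0335
```

View pics/w7.png

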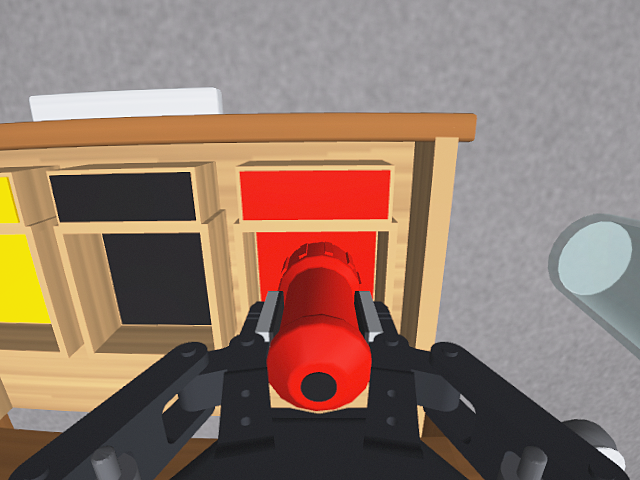

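It is seated, with 7.4 N of floor reaction. I'll open slowly.

```bash
python3 -m handwheel '[0,0,0,0,0,0,0.42, 0,0,0,0,0,0,0.46, 0,0,0,0,0,0,0.5, 0,0,0,0,0,0,0.6, 0,0,0,0,0,0,0.75, 0,0,0,0,0,0,0.8, 0,0,0,0,0,0,0.8, 0,0,0,0,0,0,0.8, 0,0,0,0,0,0,0.8]'
python3 - <<'E'
from h import *
cv2.imwrite('pics/w8.png',optics.camera('wrist'))
cv2.imwrite('pics/sc8.png',cv2.resize(optics.camera('scene')[160:310,320:560],None,fx=3.3,fy=3.3))
E
```

```text
clock: 8.85
tool_pos: [0.5635, 0.2576, 0.0482]
tcp_rot: [0.228, -3.133, 0.0]
ft_force: [0.3, 0.6, 0.5]
grip_width: 0.068
```

View pics/w8.png

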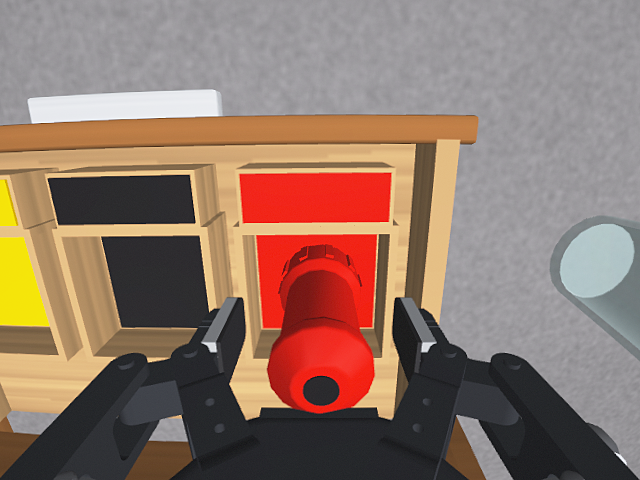

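View pics/sc8.png

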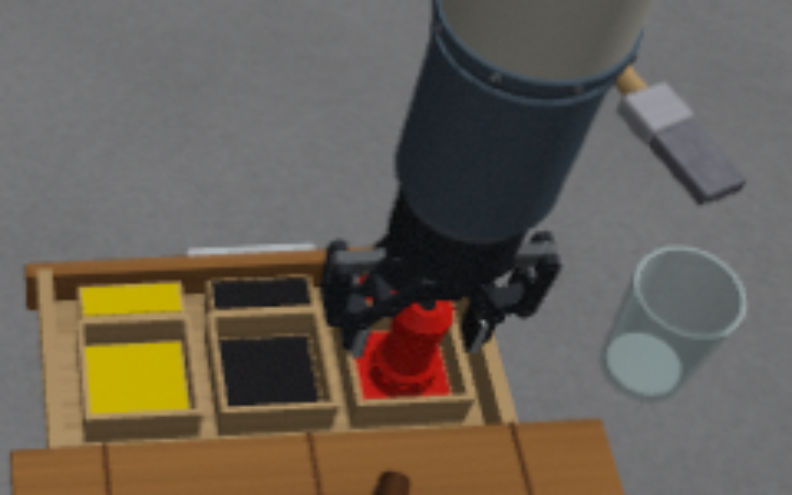

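The fingers are clear of the nozzle on both sides, and it stands upright in the slot. I'll retract straight up.

```bash
python3 -m handwheel '[0,0,0.02,0,0,0,0.8, 0,0,0.04,0,0,0,0.8, 0,0,0.05,0,0,0,0.8, 0,0,0.05,0,0,0,0.8, 0,0,0.05,0,0,0,0.8, 0,0,0.05,0,0,0,0.8, 0,0,0.03,0,0,0,0.8, 0,0,0,0,0,0,0.8, 0,0,0,0,0,0,0.8]'
python3 - <<'E'
from h import *
cv2.imwrite('pics/w9.png',optics.camera('wrist'))
cv2.imwrite('pics/sc9.png',optics.camera('scene'))
E
```

```text
clock: 9.7
tool_pos: [0.5639, 0.258, 0.2236]
tcp_rot: [-0.228, 3.131, 0.003]
ft_force: [-0.1, -0.2, -0.5]
grip_width: 0.0684
```

View pics/w9.png

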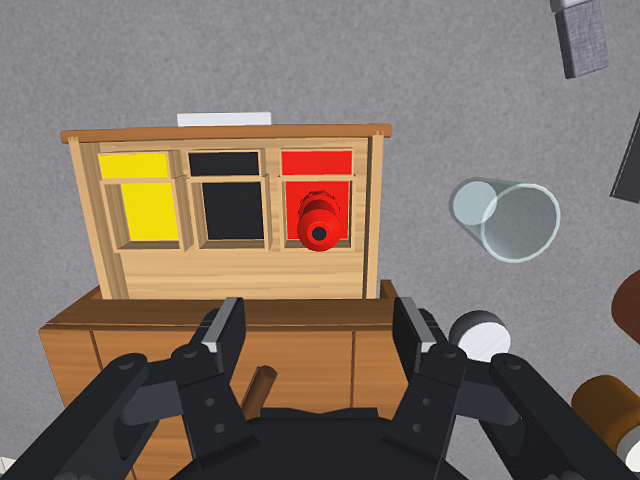

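View pics/sc9.png

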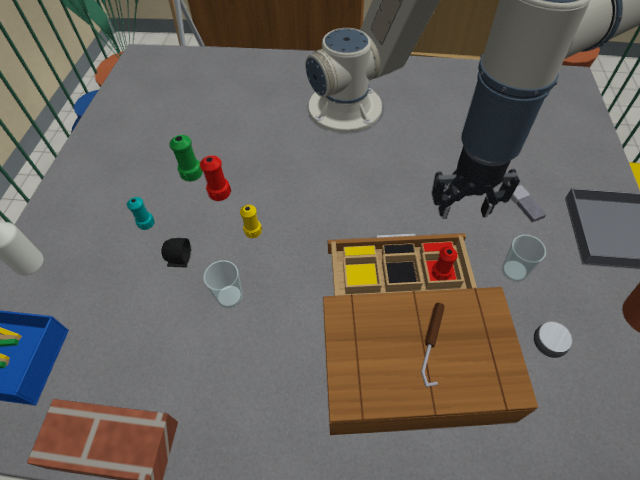

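The nozzle stands upright in the red slot at scene (445,262) and wrist (319,220). Both tumblers are where they were, and the arm is clear, so I'm handing in.

```bash
python3 -c "
from h import *
w=optics.camera_info('wrist');print(plane(w,[319,234],.104),observe()['clock'])
a=cv2.imread('pics/scene0.png');b=cv2.imread('pics/sc9.png');d=cv2.absdiff(a,b).max(2)
print(d[225:315,195:250].max(),d[225:290,500:550].max())
from cell import bot
print(bot.finish_job())"
```

```text
[[0.56186319 0.25829123 0.104     ]] 9.8
10 10
the job is handed in; nothing more can be done
None
```

I put the smaller red nozzle back in the slot with the red label, and it was standing upright when I handed the job in at 9.8 s. I gripped it at the waist and lowered it until the floor pushed back with about 7 N. Only then did I open the fingers and pull straight up.

- **Nozzle position:** the last wrist view puts its tip at about (0.562, 0.258), within 2 mm of the slot centre I measured at (0.5635, 0.257).
- **Tumblers:** the scene image around both is unchanged from the first picture, apart from a small pixel difference (at most 10 of 255).
- **Disagreement:** before the wrist view, the top and scene cameras placed the slot's corner up to about 7 mm apart. I used the wrist camera's measurement instead, and its rim and floor readings agreed with each other.
- **Forces:** the highest wrist force in the readings after each move was about 7.5 N.

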